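Finger planes back on the tool rest in order of size

TASK

Put the four brass finger planes away on the wooden tool rest, one centred on each leather pad, in order of size: the largest on the pad next to the upright end stop, down to the smallest on the pad farthest from it. Each must lie flat on its sole with its length square across the row of pads, either end forward. Do not shift the dial gauge lying among the planes.

Things in the scene. Friction and masses are not known exactly. Their poses are not given: they have to be found in the camera images.
- plane_xl: the largest of the four loose brass finger planes (round ends, flat sole, sloping steel iron and dark wedge); brass body 76 mm long along its x, 36 mm wide along its y, 27 mm high; the iron rises up to 20 mm above it, between the cheeks. Origin: centre of the sole (underside), z up. Starts on the bench (height 0) at any yaw
- plane_l: the second largest of the four loose brass finger planes (round ends, flat sole, sloping steel iron and dark wedge); brass body 64 mm long along its x, 30 mm wide along its y, 24 mm high; the iron rises up to 20 mm above it, between the cheeks. Origin: centre of the sole (underside), z up. Starts on the bench (height 0) at any yaw
- plane_m: the second smallest of the four loose brass finger planes (round ends, flat sole, sloping steel iron and dark wedge); brass body 52 mm long along its x, 24 mm wide along its y, 21 mm high; the iron rises up to 20 mm above it, between the cheeks. Origin: centre of the sole (underside), z up. Starts on the bench (height 0) at any yaw
- plane_s: the smallest of the four loose brass finger planes (round ends, flat sole, sloping steel iron and dark wedge); brass body 40 mm long along its x, 18 mm wide along its y, 18 mm high; the iron rises up to 20 mm above it, between the cheeks. Origin: centre of the sole (underside), z up. Starts on the bench (height 0) at any yaw
- pad_a: one of four alike dark leather pads, 88 mm along its x (across the tool rest), 46 mm along its y, flush on top of the tool rest; its letter does not tell its place in the row. Origin: pad centre at the rest's top surface, 14 mm above the bench. The pads lie in one straight row along their y, 75 mm apart centre to centre
- pad_b: one of four alike dark leather pads, 88 mm along its x (across the tool rest), 46 mm along its y, flush on top of the tool rest; its letter does not tell its place in the row. Origin: pad centre at the rest's top surface, 14 mm above the bench. The pads lie in one straight row along their y, 75 mm apart centre to centre
- pad_c: one of four alike dark leather pads, 88 mm along its x (across the tool rest), 46 mm along its y, flush on top of the tool rest; its letter does not tell its place in the row. Origin: pad centre at the rest's top surface, 14 mm above the bench. The pads lie in one straight row along their y, 75 mm apart centre to centre
- pad_d: one of four alike dark leather pads, 88 mm along its x (across the tool rest), 46 mm along its y, flush on top of the tool rest; its letter does not tell its place in the row. Origin: pad centre at the rest's top surface, 14 mm above the bench. The pads lie in one straight row along their y, 75 mm apart centre to centre
- stop: upright wooden end stop fixed on one end or the other of the tool rest: 90 mm along its x (across the rest), 18 mm thick along its y (along the row), 40 mm high. Origin: centre of its underside, 14 mm above the bench; axes parallel to the pads'. The nearest pad's centre is 59.5 mm away. The rest is a fixed board 100 x 380 x 14 mm; its other end has only a 5 mm strip
- gauge: dial gauge lying on its back on the bench among the planes, not to be shifted: round steel case 56 mm across, 20 mm high, white face up, with a thin stem along its +x reaching 68 mm from the centre. Origin: centre of the case's underside
Not all that is in view belongs to the job. What is shaped like the plane_m but blue or orange is not meant.

How it is judged:
At the end, for the whole second after the job is handed in: Counting from the end stop, the planes lie largest, second largest, second smallest, smallest, each within 13 mm of its pad's centre along the row and 15 mm across it, its length within 0.3 rad of square to the row (either way round), flat on its sole on the rest (within 0.12 rad), at rest (horizontal distance between plane_xl and stop between 0.0465 and 0.0725 m and x of plane_xl in the frame of stop between -0.015 and 0.015 m and z of plane_xl in the frame of stop between -0.004 and 0.005 m and angle between the x axis of each of plane_xl, plane_l, plane_m, plane_s and the x axis of stop, either way round below 0.3 rad and angle between each of plane_xl, plane_l, plane_m, plane_s's own z axis and vertical below 0.12 rad and linear speed of each of plane_xl, plane_l, plane_m, plane_s below 0.02 m/s and angular speed of each of plane_xl, plane_l, plane_m, plane_s below 0.2 rad/s and horizontal distance between plane_l and stop between 0.1215 and 0.1475 m and x of plane_l in the frame of stop between -0.015 and 0.015 m and z of plane_l in the frame of stop between -0.004 and 0.005 m and horizontal distance between plane_m and stop between 0.1965 and 0.2225 m and x of plane_m in the frame of stop between -0.015 and 0.015 m and z of plane_m in the frame of stop between -0.004 and 0.005 m and horizontal distance between plane_s and stop between 0.2715 and 0.2975 m and x of plane_s in the frame of stop between -0.015 and 0.015 m and z of plane_s in the frame of stop between -0.004 and 0.005 m); the robot touches nothing.
It fails at once if the dial gauge is shifted by more than 15 mm (distance of gauge from where it was at the start of the episode above 0.015 m).
It also fails if it takes over 99 s, if anything falls off the work surface, if the arm or the gripper's body presses on something with over 40 N, if the wrist force passes 120 N, or if a joint passes its speed limit or range.

ROBOT

A 6-joint arm with a two-finger parallel gripper is mounted at the origin on the work surface. World frame = base frame: x ahead of the robot, y to its left, z up, the work surface at z = 0. Lengths are in m, angles in rad, forces in N, time in s.
With the tool pointing down it reaches from about 0.25 to 0.775 m from the base axis. Payload 4 kg.
Tool frame: the origin (TCP) lies on the centre line of the jaws, within the pads' length; the fingertips stand 14 mm ahead of it and the grasp point (between the pads) lies 5 mm behind it; z points along the fingers, y is the line along which they close (so a half turn about z gives the same grasp; the last joint's range is limited). The gripper opens to 85 mm and grips with 20 to 120 N. Pads are 22 mm wide; open, the fingers measure 114 mm over their backs; the gripper's body (76 mm by 85 mm) begins 54 mm behind the grasp point. The pads swing forward as they close: fully open they stand 13 mm farther back than shut.
Start: joints at [1.231, 0.087, 1.371, -0, 1.684, -0.103], TCP at [0.129, 0.535, 0.245] pointing down, gripper open.
Joint ranges: [-3.1, 3.1], [-0.76, 2.03], [0.27, 2.55], [-1.08, 4.22], [0.17, 2.65], [-2.57, 2.57]. Speed limits (rad/s): [2.79, 2.79, 3.14, 3.14, 3.14, 3.14].

INTERFACE

Orientations are given as a unit quaternion [w, x, y, z].
In Python, from plant import env, vision, finish_job gives the robot as it stands.
- The arm moves only by the tool drive_tool, never from a script. Its argument "commands" is a list of rows, each an object with "gripper": the opening, from 0 (shut) to 1 (fully open); "travel": the shift along the tool's x, y, z in cm, a list of three; "rotation": the turn, a rotation vector about the tool's x, y, z in units of 10 degrees (1.0 is 10 degrees), a list of three. In form: [{"gripper": gripper, "travel": [x, y, z], "rotation": [rx, ry, rz]}, ...]. A call has 1 to 12 rows; each row is the pose to reach, as a shift and turn from the pose commanded when the call began, along the tool's axes at that moment; what a row does not reach only later rows make up. A row lasts 1/8 s, in which the tool goes at most 62.5 mm and 10.7 degrees, less where a joint would pass 70% of its speed; a pose out of reach is approached as far as the arm can. A call with a gripper value outside its range is refused whole. The fingers move at their own pace and stop on an object; "grip_force" is the grip in N (left out, the last holds). Time passes only in rows, so rows that repeat a pose let the fingers close. It gives the time, the measured TCP pose, the force, the opening and the grip force at its end, in the units of the state.
- env.get_state(): the state, without advancing time (a new reading comes with each control period).
- vision.read_camera(name): name is "side" or "top" or "wrist"; returns the picture (420x560x3 uint8, blue, green, red); there is no depth.
- vision.calibration(name): a dict with "K" (3x3 intrinsics, pixels), "xyz" and "attitude" of the camera in the world. Camera axes: x right, y down, z forward; pixel columns grow to the right and rows downward; lengths in m; the calibration is good to about 2 mm. A picture is of the moment at which its call begins: read the wrist's pose just before it. calibration takes no time and is no camera call; for the wrist camera it gives the pose at the moment of the call.
- finish_job(): hands the job in; it is judged then, once.
Trained networks look in the newest picture that a camera, given by its name, has taken for a name from the list of things; names that differ only in an ending like _2 or _b are one class to them, and where a whole thing is asked for, a point or a joint stands for the part that bears it (a point fixed in the world has none). Each returns a list of dicts, best first, with "score" (0 to 1); they miss things now and then, are a little off and sometimes report something else, mostly with a low value. They report only what shows in the picture. A call takes as long as a camera call. They do not tell look-alikes from the thing itself.
- vision.find_in(camera, target): "point" ([column, row] in pixels, amid what is visible of it).
- vision.place_of(camera, target): "point" ([column, row] in pixels: a listed point, or the origin of a listed thing).
The state is a dict: "t": time; "joint_pos": joint angles; "qd": joint speeds; "effort": joint torques, N m; "tool_pos": TCP position; "ee_rot": TCP orientation; "ft_force": force on the tool from outside, world axes, zero at the start; "ft_torque": the same for the moment, N m; "finger_gap": finger opening in m; "gripper_force": force on a finger pad.
Only numpy, scipy, OpenCV 4.12 (cv2) and the standard library are available. Lean on these libraries where they do the work, as an engineer would, in place of code of your own. Each camera call takes 0.05 s, during which the arm holds its last target. There are 200 camera calls.

## Working session

There is one attempt and no reset: what is moved stays moved. The work goes in short steps, Python scripts to look and compute and a tool call to move; the robot and the scene stay as the last step left them, time stands still between calls to the robot, and variables do not carry over. Pictures are saved under pics/ and viewed, at most 14 in all, crops included, and the job is handed in when it is done.

Besides the shell and the picture viewer there is one more tool, called after "Emit:" by a JSON object that holds its "api" and its "payload". drive_tool: Moves the arm, as the interface text tells. Its arguments: {"type":"object","properties":{"commands":{"type":"array"},"grip_force":{"type":"number"}},"required":["commands"]}

```bash
mkdir -p pics; ls; cat > h.py <<'E'
import numpy as np, cv2
from scipy.spatial.transform import Rotation as R
from plant import env, vision, finish_job
def cal(n):
    c=vision.calibration(n); a=c["attitude"]
    a=np.array(a)
    M=a if a.shape==(3,3) else R.from_quat([a[1],a[2],a[3],a[0]]).as_matrix()
    return np.array(c["K"]),np.array(c["xyz"]),M
def ground(n,p,z,C=None):
    K,t,M=C or cal(n)
    d=M@np.linalg.solve(K,[p[0],p[1],1]); return t+d*(z-t[2])/d[2]
def project(n,P,C=None):
    K,t,M=C or cal(n)
    q=K@(M.T@(np.asarray(P)-t)); return q[:2]/q[2]
E
python3 - <<'E'
from h import *
s=env.get_state();print(s)
for n in("top","side"):
    im=vision.read_camera(n);cv2.imwrite(f"pics/{n}0.png",im)
    print(n,vision.calibration(n))
C=cal("top")
for o,z in(("plane_xl",0.0),("plane_l",0),("plane_m",0),("plane_s",0),("pad_a",.014),("stop",.014),("gauge",0)):
    for r in vision.place_of("top",o): print(o,np.round(r["point"]),round(r["score"],2),np.round(ground("top",r["point"],z,C),3))
E
```

```text
pics
{'t': 0.0, 'joint_pos': array([ 1.23091875e+00,  8.80066824e-02,  1.37228151e+00, -9.69958004e-06,
        1.68358663e+00, -1.03117460e-01]), 'qd': array([ 0.00185899, -0.00136921, -0.00082102, -0.00032315,  0.00136097,
        0.00052222]), 'effort': array([-3.75265854e-04, -3.51861620e+01, -3.13276148e+01,  1.61545717e-05,
        1.07799037e-02,  1.95481630e-05]), 'tool_pos': array([0.12886541, 0.53421075, 0.24409701]), 'ee_rot': array([-2.45984007e-04,  1.18104216e-01,  9.93000550e-01, -1.11426652e-03]), 'ft_force': array([ 0.64936326,  0.09247601, -0.73906117]), 'ft_torque': array([-0.00319237, -0.02309445,  0.02791458]), 'gripper_force': 0.0, 'finger_gap': 0.08559143282144038}
top {'K': array([[443.26501414,   0.        , 278.40254381],
       [  0.        , 443.26501414, 210.59493108],
       [  0.        ,   0.        ,   1.        ]]), 'xyz': array([0.39811196, 0.01177241, 0.93223651]), 'attitude': array([ 0.02923053, -0.70273147,  0.70984737, -0.03782554])}
side {'K': array([[487.3798143 ,   0.        , 285.07427865],
       [  0.        , 487.3798143 , 213.33166931],

[... 607 characters left out ...]
 0.76 [0.522 0.305 0.   ]
plane_m [175. 201.] 0.76 [0.51  0.218 0.   ]
plane_m [425. 191.] 0.74 [ 0.526 -0.313  0.   ]
plane_m [212. 236.] 0.7 [0.435 0.14  0.   ]
plane_s [232. 271.] 0.8 [0.361 0.098 0.   ]
plane_s [159. 312.] 0.8 [0.278 0.249 0.   ]
plane_s [134. 195.] 0.76 [0.522 0.305 0.   ]
plane_s [175. 201.] 0.76 [0.51  0.218 0.   ]
plane_s [425. 191.] 0.74 [ 0.526 -0.313  0.   ]
plane_s [212. 236.] 0.7 [0.435 0.14  0.   ]
pad_a [227. 145.] 0.93 [0.626 0.108 0.014]
pad_a [264. 138.] 0.92 [0.64  0.03  0.014]
pad_a [295. 132.] 0.9 [ 0.652 -0.036  0.014]
pad_a [333. 132.] 0.57 [ 0.653 -0.118  0.014]
stop [359. 132.] 0.86 [ 0.65  -0.173  0.014]
gauge [280. 240.] 0.63 [ 0.424 -0.003  0.   ]
```

```bash
python3 - <<'E'
import cv2
a=cv2.imread("pics/top0.png")[100:360,90:470];cv2.imwrite("pics/topc.png",cv2.resize(a,None,fx=2.1,fy=2.1,interpolation=cv2.INTER_CUBIC))
E
```

```text
(no output)
```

View pics/topc.png

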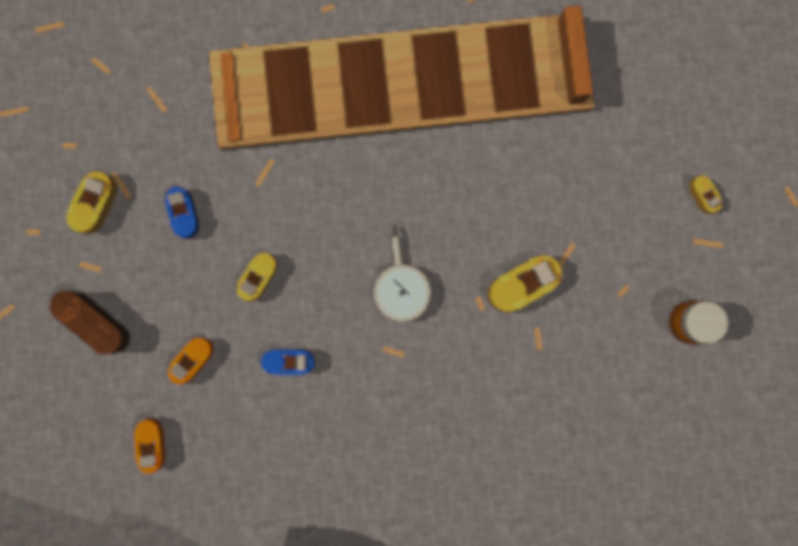

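View pics/side0.png

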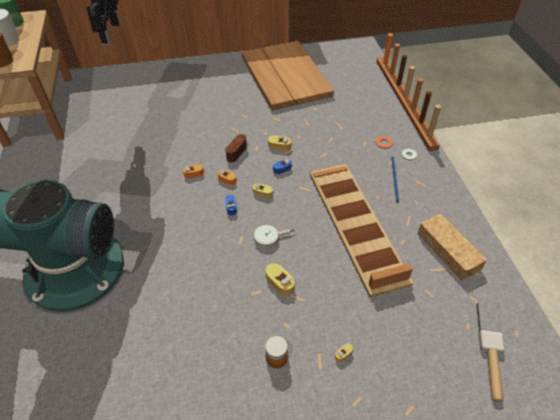

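The crop shows the yellow planes at about L (133,196), M (212,231), XL (340,235) and S (427,192) in full-image pixels. The stop is on the right end of the rest (359,132), and the gauge is at (281,239). Next I'll segment the planes and pads for exact poses.

```bash
cat >> h.py <<'E'
def blobs(im,lo,hi,near,amin=60):
    hsv=cv2.cvtColor(im,cv2.COLOR_BGR2HSV)
    m=cv2.inRange(hsv,lo,hi)
    out=[]
    for p in near:
        w=np.zeros_like(m);cv2.circle(w,(int(p[0]),int(p[1])),int(p[2]),255,-1)
        c,_=cv2.findContours(m&w,cv2.RETR_EXTERNAL,cv2.CHAIN_APPROX_NONE)
        c=[k for k in c if cv2.contourArea(k)>8]
        out.append(cv2.convexHull(np.vstack(c)).reshape(-1,2).astype(float) if c else None)
    return out
def rect(n,hull,z,C=None):
    g=np.array([ground(n,p,z,C)[:2] for p in hull])
    (c,(w,h),a)=cv2.minAreaRect((g*1000).astype(np.float32))
    if w<h: w,h,a=h,w,a+90
    return np.round([c[0]/1000,c[1]/1000,w,h,(a+90)%180-90],3)
E
python3 - <<'E'
from h import *
im=cv2.imread("pics/top0.png");C=cal("top")
hsv=cv2.cvtColor(im,cv2.COLOR_BGR2HSV)
for p in((137,188),(129,203),(205,240),(228,143),(263,139),(245,141),(362,125)): print(p,hsv[p[1],p[0]])
Y=[(340,235,24,.027),(133,196,20,.024),(212,231,17,.021),(427,192,13,.018)]
for n,p,h in zip("xl l m s".split(),Y,blobs(im,(23,110,90),(35,255,255),Y)):
    if h is not None: print(n,rect("top",h,p[3]*.6,C))
Pd=[(228,143,26),(263,139,26),(299,136,26),(334,132,26)]
g=[]
for h in blobs(im,(0,80,20),(14,255,112),Pd):
    r=rect("top",h,.014,C);print("pad",r);g.append(r)
g=np.array(g);print("centre",g[:,:2].mean(0),"row dir",g[3,:2]-g[0,:2],np.degrees(np.arctan2(*(g[3,:2]-g[0,:2])[::-1])),np.linalg.norm(g[3,:2]-g[0,:2]))
E
```

```text
(137, 188) [ 18  50 149]
(129, 203) [ 25 183 171]
(205, 240) [ 26 176 170]
(228, 143) [ 10 164  84]
(263, 139) [ 11 173  84]
(245, 141) [ 16 140 167]
(362, 125) [ 13 186 144]
xl [  0.431  -0.121  62.355  37.786 -61.019]
l [  0.519   0.304  61.061  31.897 -25.353]
m [  0.443   0.139  49.07   25.586 -31.9  ]
s [  0.533  -0.307  17.294  13.131 -64.212]
pad [ 0.63   0.105 85.652 44.44   5.464]
pad [6.3700e-01 3.1000e-02 8.5661e+01 4.4189e+01 6.0930e+00]
pad [ 6.4500e-01 -4.4000e-02  8.5564e+01  4.4287e+01  5.9750e+00]
pad [ 0.652 -0.119 86.223 44.551  5.064]
centre [ 0.641   -0.00675] row dir [ 0.022 -0.224] -84.39072555355419 0.22507776433935003
```

```bash
cat >> h.py <<'E'
def plan(xyz,yaw):
    """yaw: deg of tool y; prints travel cm / rotation in 10deg from the measured pose"""
    s=env.get_state();q=s["ee_rot"];Rc=R.from_quat([q[1],q[2],q[3],q[0]])
    y=np.array([np.cos(np.radians(yaw)),np.sin(np.radians(yaw)),0]);z=np.array([0,0,-1.])
    Rt=R.from_matrix(np.c_[np.cross(y,z),y,z])
    t=Rc.inv().apply(np.array(xyz)-s["tool_pos"])*100; r=np.degrees((Rc.inv()*Rt).as_rotvec())/10
    print("t",round(s["t"],2),"tcp",np.round(s["tool_pos"],4),"yaw",round(np.degrees(np.arctan2(*Rc.as_matrix()[1::-1,1])),1),"travel",np.round(t,2),"rot",np.round(r,2))
E
python3 - <<'E'
from h import *
plan((.519,.304,.2),65)
print(np.linalg.norm(cal("wrist")[1]-env.get_state()["tool_pos"]),cal("wrist"))
E
```

```text
t 0.45 tcp [0.129  0.5346 0.2452] yaw 76.4 travel [-43.32 -13.27   4.53] rot [-0.    0.    1.14]
0.15192019198451615 (array([[377.31283895,   0.        , 276.93269658],
       [  0.        , 377.31283895, 212.55061044],
       [  0.        ,   0.        ,   1.        ]]), array([0.0511036 , 0.55306515, 0.37434929]), array([[ 2.34019797e-01,  9.25120701e-01,  2.98975624e-01],
       [ 9.72231665e-01, -2.22499555e-01, -7.25226763e-02],
       [-5.70285896e-04,  3.07645311e-01, -9.51500939e-01]]))
```

Emit:
{"api": "drive_tool", "payload": {"commands": [{"gripper":0.6,"travel":[-43.3,-13.3,4.5],"rotation":[0,0,1.14]},{"gripper":0.6,"travel":[-43.3,-13.3,4.5],"rotation":[0,0,1.14]},{"gripper":0.6,"travel":[-43.3,-13.3,4.5],"rotation":[0,0,1.14]},{"gripper":0.6,"travel":[-43.3,-13.3,4.5],"rotation":[0,0,1.14]},{"gripper":0.6,"travel":[-43.3,-13.3,4.5],"rotation":[0,0,1.14]},{"gripper":0.6,"travel":[-43.3,-13.3,4.5],"rotation":[0,0,1.14]},{"gripper":0.6,"travel":[-43.3,-13.3,4.5],"rotation":[0,0,1.14]},{"gripper":0.6,"travel":[-43.3,-13.3,4.5],"rotation":[0,0,1.14]},{"gripper":0.6,"travel":[-43.3,-13.3,4.5],"rotation":[0,0,1.14]},{"gripper":0.6,"travel":[-43.3,-13.3,4.5],"rotation":[0,0,1.14]}]}}

```text
t: 1.7
tool_pos: [0.5176, 0.305, 0.2007]
ee_rot: [-0.0, 0.215, 0.977, 0.0]
ft_force: [1.2, 0.0, 0.1]
finger_gap: 0.0514
gripper_force: 0.0
```

```bash
cat >> h.py <<'E'
def look(guess,h,tag,rad=60):
    """wrist picture; yellow body of height h near guess (x,y)"""
    C=cal("wrist");im=vision.read_camera("wrist");cv2.imwrite(f"pics/w_{tag}.png",im)
    p=project("wrist",[*guess,h*.6],C)
    hu=blobs(im,(20,90,70),(37,255,255),[(*p,rad)])[0]
    if hu is None: print("none at",p);return
    print(tag,"px",np.round(p),"rect",rect("wrist",hu,h*.5,C),"top",rect("wrist",hu,h,C))
E
python3 - <<'E'
from h import *
s=env.get_state();print(s["finger_gap"])
look((.519,.304),.024,"l",80)
plan((.519,.304,.1),65)
E
```

```text
0.05142126431927126
l px [277. 190.] rect [  0.514   0.3   121.607  46.798   4.877] top [  0.511   0.302 117.016  45.031   4.877]
t 1.75 tcp [0.5175 0.3051 0.2009] yaw 65.2 travel [-0.19 -0.05 10.09] rot [ 0.01 -0.    0.02]
```

View pics/w_l.png

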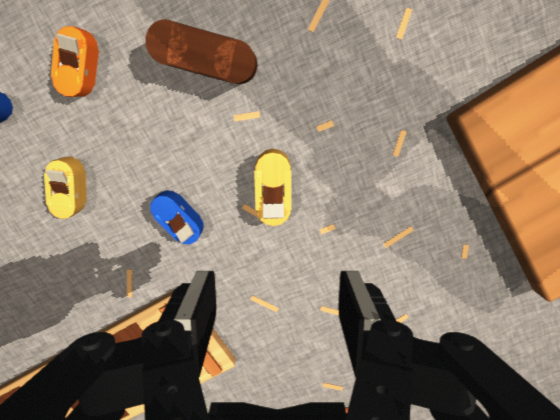

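The wrist view shows plane_l at (273,188), upright in the image and well aligned with the jaws; plane_m is at (64,187). I'll clean the mask (shavings got merged) and re-measure.

```bash
sed -i 's/    m=cv2.inRange(hsv,lo,hi)/    m=cv2.inRange(hsv,lo,hi)\n    if op: m=cv2.morphologyEx(m,cv2.MORPH_OPEN,np.ones((op,op)))/; s/near,amin=60)/near,op=0)/; s/\[(\*p,rad)\])\[0\]/[(*p,rad)],7)[0]/' h.py
python3 - <<'E'
from h import *
look((.519,.304),.024,"l2",60)
look((.443,.139),.021,"m2",50)
plan((.519,.304,.017),65)
E
```

```text
l2 px [277. 190.] rect [  0.517   0.3    63.626  31.335 -24.195] top [  0.514   0.301  61.225  30.153 -24.195]
m2 px [ 68. 190.] rect [  0.44    0.131  51.7    25.251 -34.192] top [  0.44    0.138  50.001  24.422 -34.192]
t 1.85 tcp [0.5176 0.3051 0.201 ] yaw 65.2 travel [-0.17 -0.05 18.4 ] rot [0.01 0.   0.02]
```

Emit:
{"api": "drive_tool", "payload": {"commands": [{"gripper":0.6,"travel":[-0.1,-0.3,6],"rotation":[0,0,-0.06]},{"gripper":0.6,"travel":[-0.1,-0.3,12],"rotation":[0,0,-0.06]},{"gripper":0.6,"travel":[-0.1,-0.3,16],"rotation":[0,0,-0.06]},{"gripper":0.6,"travel":[-0.1,-0.3,18.2],"rotation":[0,0,-0.06]},{"gripper":0.6,"travel":[-0.1,-0.3,18.2],"rotation":[0,0,-0.06]},{"gripper":0.2,"travel":[-0.1,-0.3,18.2],"rotation":[0,0,-0.06]},{"gripper":0.2,"travel":[-0.1,-0.3,18.2],"rotation":[0,0,-0.06]},{"gripper":0.2,"travel":[-0.1,-0.3,18.2],"rotation":[0,0,-0.06]},{"gripper":0.2,"travel":[-0.1,-0.3,18.2],"rotation":[0,0,-0.06]},{"gripper":0.2,"travel":[-0.1,-0.3,18.2],"rotation":[0,0,-0.06]},{"gripper":0.2,"travel":[-0.1,-0.3,18.2],"rotation":[0,0,-0.06]}], "grip_force": 45}}

```text
t: 3.22
tool_pos: [0.5196, 0.3015, 0.0206]
ee_rot: [0.001, 0.211, 0.977, 0.001]
ft_force: [-0.5, 1.1, 6.5]
finger_gap: 0.0292
gripper_force: 47.5
```

```bash
python3 - <<'E'
from h import *
s=env.get_state();print(s["finger_gap"],s["gripper_force"],s["ft_force"])
plan((.645,-.044,.120),95.6)
E
```

```text
0.029230277850897157 47.466359292156994 [-0.53477458  1.13680085  6.49021505]
t 3.23 tcp [0.5196 0.3015 0.0206] yaw 65.6 travel [-25.7  -26.27  -9.98] rot [ 0.02  0.02 -3.  ]
```

Emit:
{"api": "drive_tool", "payload": {"commands": [{"gripper":0.2,"travel":[0,0,-5],"rotation":[0,0,0]},{"gripper":0.2,"travel":[0,0,-10],"rotation":[0,0,0]},{"gripper":0.2,"travel":[-25.7,-26.3,-10],"rotation":[0,0,-3]},{"gripper":0.2,"travel":[-25.7,-26.3,-10],"rotation":[0,0,-3]},{"gripper":0.2,"travel":[-25.7,-26.3,-10],"rotation":[0,0,-3]},{"gripper":0.2,"travel":[-25.7,-26.3,-10],"rotation":[0,0,-3]},{"gripper":0.2,"travel":[-25.7,-26.3,-10],"rotation":[0,0,-3]},{"gripper":0.2,"travel":[-25.7,-26.3,-10],"rotation":[0,0,-3]},{"gripper":0.2,"travel":[-25.7,-26.3,-10],"rotation":[0,0,-3]},{"gripper":0.2,"travel":[-25.7,-26.3,-10],"rotation":[0,0,-3]},{"gripper":0.2,"travel":[-25.7,-26.3,-10],"rotation":[0,0,-3]}]}}

```text
t: 4.6
tool_pos: [0.6434, -0.0434, 0.118]
ee_rot: [-0.0, -0.05, 0.999, 0.0]
ft_force: [1.0, -0.4, -1.1]
finger_gap: 0.029
gripper_force: 46.6
```

```bash
python3 - <<'E'
from h import *
s=env.get_state();print(s["finger_gap"],s["gripper_force"],s["ft_force"])
look((.645,-.044),.10,"l3",60)
plan((.645,-.044,.036),95.6)
E
```

```text
0.028955837118350987 46.561277699656785 [ 0.96062491 -0.40179023 -1.05692077]
l3 px [275. 250.] rect [ 6.4800e-01 -4.3000e-02  6.8208e+01  5.9427e+01  8.2421e+01] top [ 6.2600e-01 -4.5000e-02  5.0913e+01  4.4358e+01  8.2422e+01]
t 4.65 tcp [ 0.6436 -0.0433  0.1182] yaw 95.8 travel [-0.14 -0.09  8.22] rot [ 0.   -0.    0.02]
```

View pics/w_l3.png

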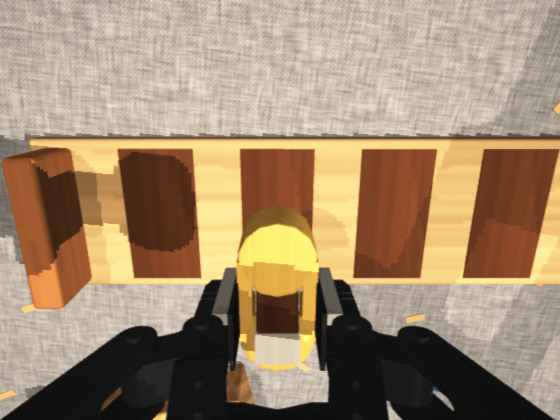

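The plane is held straight and square between the fingers, above the second pad from the stop, whose centre is around (277,213). I'll check the pad positions from this near view.

```bash
python3 - <<'E'
from h import *
im=cv2.imread("pics/w_l3.png");C=cal("wrist")
for p in((.652,-.119),(.645,-.044),(.637,.031),(.630,.105)):
    print(np.round(project("wrist",[*p,.014],C)))
for c in([(119,149),(191,149),(201,277),(134,279)],[(241,149),(313,149),(316,203),(316,277),(240,277)],[(361,150),(436,150),(424,277),(354,278)],[(482,150),(558,150),(533,278),(464,275)]):
    print(rect("wrist",np.array(c,float),.014,C))
E
```

```text
[160. 221.]
[275. 221.]
[391. 221.]
[504. 222.]
[ 0.65  -0.118 89.26  46.253  5.789]
[ 6.4100e-01 -4.3000e-02  8.7734e+01  5.2269e+01  5.7860e+00]
[6.3400e-01 3.3000e-02 8.7895e+01 4.8104e+01 6.5690e+00]
[ 0.627  0.107 88.993 47.791  7.081]
```

Emit:
{"api": "drive_tool", "payload": {"commands": [{"gripper":0.2,"travel":[0,0,5],"rotation":[0,0,0]},{"gripper":0.2,"travel":[0,0,7.5],"rotation":[0,0,0]},{"gripper":0.2,"travel":[0,0,8.2],"rotation":[0,0,0]},{"gripper":0.2,"travel":[0,0,8.3],"rotation":[0,0,0]},{"gripper":0.2,"travel":[0,0,8.3],"rotation":[0,0,0]},{"gripper":0.55,"travel":[0,0,8.2],"rotation":[0,0,0]},{"gripper":0.55,"travel":[0,0,8.2],"rotation":[0,0,0]},{"gripper":0.55,"travel":[0,0,8.2],"rotation":[0,0,0]},{"gripper":0.55,"travel":[0,0,8.2],"rotation":[0,0,0]},{"gripper":0.55,"travel":[0,0,4],"rotation":[0,0,0]},{"gripper":0.55,"travel":[0,0,-2],"rotation":[0,0,0]},{"gripper":0.55,"travel":[0,0,-6],"rotation":[0,0,0]}]}}

```text
t: 6.15
tool_pos: [0.6448, -0.0451, 0.1818]
ee_rot: [0.002, -0.049, 0.999, -0.0]
ft_force: [-0.0, -0.6, 0.8]
finger_gap: 0.0469
gripper_force: 0.0
```

```bash
python3 - <<'E'
from h import *
s=env.get_state();print(s["finger_gap"],s["gripper_force"],s["ft_force"])
plan((.441,.137,.2),57)
E
```

```text
0.04692849458918049 0.0 [-0.0346799  -0.56052753  0.81378574]
t 6.15 tcp [ 0.6448 -0.0451  0.1818] yaw 95.6 travel [18.48 20.12 -1.91] rot [0.   0.02 3.86]
```

Emit:
{"api": "drive_tool", "payload": {"commands": [{"gripper":0.55,"travel":[18.5,20.1,-1.9],"rotation":[0,0,3.86]},{"gripper":0.55,"travel":[18.5,20.1,-1.9],"rotation":[0,0,3.86]},{"gripper":0.55,"travel":[18.5,20.1,-1.9],"rotation":[0,0,3.86]},{"gripper":0.55,"travel":[18.5,20.1,-1.9],"rotation":[0,0,3.86]},{"gripper":0.55,"travel":[18.5,20.1,-1.9],"rotation":[0,0,3.86]},{"gripper":0.55,"travel":[18.5,20.1,-1.9],"rotation":[0,0,3.86]},{"gripper":0.55,"travel":[18.5,20.1,-1.9],"rotation":[0,0,3.86]},{"gripper":0.55,"travel":[18.5,20.1,-1.9],"rotation":[0,0,3.86]}]}}

```text
t: 7.15
tool_pos: [0.4409, 0.1362, 0.197]
ee_rot: [-0.0, 0.284, 0.959, -0.0]
ft_force: [0.4, 0.4, -0.6]
finger_gap: 0.0469
gripper_force: 0.0
```

```bash
python3 - <<'E'
from h import *
look((.441,.137),.021,"m3",55)
plan((.441,.137,.018),57)
vision.read_camera("top");im=vision.read_camera("top");cv2.imwrite("pics/top1.png",im)
h=blobs(im,(20,90,70),(37,255,255),[(299,136,18)],3)[0]
print(rect("top",h,.014+.014,cal("top")))
E
```

```text
m3 px [279. 188.] rect [  0.442   0.137  51.439  25.346 -32.999] top [  0.44    0.138  49.728  24.502 -32.999]
t 7.2 tcp [0.4408 0.1362 0.197 ] yaw 56.9 travel [ 0.02  0.09 17.9 ] rot [-0.   -0.   -0.01]
[ 6.4600e-01 -4.6000e-02  6.3918e+01  3.3385e+01 -7.7600e-01]
```

View pics/w_m3.png

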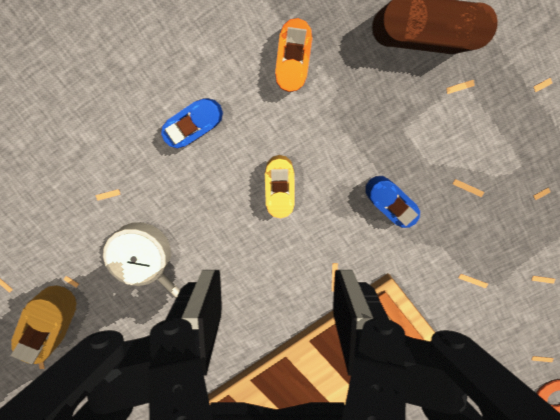

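plane_l sits on its pad (top camera puts it at about (.646,-.046)). plane_m is centred ahead of the fingers at (280,187), with the blue and orange planes clear of it.

Emit:
{"api": "drive_tool", "payload": {"commands": [{"gripper":0.55,"travel":[0,0.1,6],"rotation":[0,0,0]},{"gripper":0.55,"travel":[0,0.1,12],"rotation":[0,0,0]},{"gripper":0.55,"travel":[0,0.1,16],"rotation":[0,0,0]},{"gripper":0.55,"travel":[0,0.1,17.8],"rotation":[0,0,0]},{"gripper":0.55,"travel":[0,0.1,17.8],"rotation":[0,0,0]},{"gripper":0.1,"travel":[0,0.1,17.8],"rotation":[0,0,0]},{"gripper":0.1,"travel":[0,0.1,17.8],"rotation":[0,0,0]},{"gripper":0.1,"travel":[0,0.1,17.8],"rotation":[0,0,0]},{"gripper":0.1,"travel":[0,0.1,17.8],"rotation":[0,0,0]},{"gripper":0.1,"travel":[0,0.1,17.8],"rotation":[0,0,0]},{"gripper":0.1,"travel":[0,0.1,17.8],"rotation":[0,0,0]}]}}

```text
t: 8.68
tool_pos: [0.442, 0.138, 0.0209]
ee_rot: [0.002, 0.284, 0.959, 0.001]
ft_force: [1.0, 0.0, 6.1]
finger_gap: 0.023
gripper_force: 45.9
```

```bash
python3 - <<'E'
from h import *
s=env.get_state();print(s["finger_gap"],s["gripper_force"],s["ft_force"])
plan((.637,.032,.120),95.6)
E
```

```text
0.023035145119830208 45.94876913353801 [1.01105054 0.01430173 6.08912888]
t 8.68 tcp [0.442  0.138  0.0209] yaw 57.0 travel [-22.15   1.74  -9.85] rot [ 0.01  0.02 -3.86]
```

Emit:
{"api": "drive_tool", "payload": {"commands": [{"gripper":0.1,"travel":[0,0,-5],"rotation":[0,0,0]},{"gripper":0.1,"travel":[0,0,-10],"rotation":[0,0,0]},{"gripper":0.1,"travel":[-22.1,1.7,-9.9],"rotation":[0,0,-3.86]},{"gripper":0.1,"travel":[-22.1,1.7,-9.9],"rotation":[0,0,-3.86]},{"gripper":0.1,"travel":[-22.1,1.7,-9.9],"rotation":[0,0,-3.86]},{"gripper":0.1,"travel":[-22.1,1.7,-9.9],"rotation":[0,0,-3.86]},{"gripper":0.1,"travel":[-22.1,1.7,-9.9],"rotation":[0,0,-3.86]},{"gripper":0.1,"travel":[-22.1,1.7,-9.9],"rotation":[0,0,-3.86]},{"gripper":0.1,"travel":[-22.1,1.7,-9.9],"rotation":[0,0,-3.86]},{"gripper":0.1,"travel":[-22.1,1.7,-9.9],"rotation":[0,0,-3.86]}]}}

```text
t: 9.93
tool_pos: [0.6347, 0.0325, 0.1187]
ee_rot: [0.0, -0.05, 0.999, 0.0]
ft_force: [-0.2, -0.1, -1.5]
finger_gap: 0.0229
gripper_force: 45.2
```

```bash
python3 - <<'E'
from h import *
s=env.get_state();print(s["finger_gap"],s["gripper_force"],s["ft_force"])
plan((.637,.032,.036),95.6)
E
```

```text
0.02294312341099225 45.16193378716707 [-0.17690054 -0.11620545 -1.48767294]
t 9.93 tcp [0.6347 0.0325 0.1187] yaw 95.7 travel [-0.22 -0.07  8.27] rot [0.   0.   0.01]
```

Emit:
{"api": "drive_tool", "payload": {"commands": [{"gripper":0.1,"travel":[-0.2,0,5],"rotation":[0,0,0]},{"gripper":0.1,"travel":[-0.2,0,7.5],"rotation":[0,0,0]},{"gripper":0.1,"travel":[-0.2,0,8.3],"rotation":[0,0,0]},{"gripper":0.1,"travel":[-0.2,0,8.4],"rotation":[0,0,0]},{"gripper":0.1,"travel":[-0.2,0,8.4],"rotation":[0,0,0]},{"gripper":0.5,"travel":[-0.2,0,8.2],"rotation":[0,0,0]},{"gripper":0.5,"travel":[-0.2,0,8.2],"rotation":[0,0,0]},{"gripper":0.5,"travel":[-0.2,0,8.2],"rotation":[0,0,0]},{"gripper":0.5,"travel":[-0.2,0,8.2],"rotation":[0,0,0]},{"gripper":0.5,"travel":[-0.2,0,4],"rotation":[0,0,0]},{"gripper":0.5,"travel":[-0.2,0,-2],"rotation":[0,0,0]},{"gripper":0.5,"travel":[-0.2,0,-6],"rotation":[0,0,0]}]}}

```text
t: 11.42
tool_pos: [0.6381, 0.0319, 0.1818]
ee_rot: [0.002, -0.049, 0.999, -0.0]
ft_force: [1.0, -0.1, 1.0]
finger_gap: 0.0429
gripper_force: 0.0
```

```bash
python3 - <<'E'
from h import *
im=cv2.imread("pics/top0.png");C=cal("top")
h=blobs(im,(18,80,70),(37,255,255),[(341,234,22)],3)[0]; print(rect("top",h,.016,C))
plan((.434,-.123,.22),29)
E
```

```text
[  0.434  -0.126  79.343  39.539 -61.155]
t 11.43 tcp [0.6381 0.0319 0.1818] yaw 95.6 travel [ 21.82 -13.42  -3.9 ] rot [0.01 0.02 6.66]
```

Emit:
{"api": "drive_tool", "payload": {"commands": [{"gripper":0.7,"travel":[21.8,-13.7,-3.9],"rotation":[0,0,6.66]},{"gripper":0.7,"travel":[21.8,-13.7,-3.9],"rotation":[0,0,6.66]},{"gripper":0.7,"travel":[21.8,-13.7,-3.9],"rotation":[0,0,6.66]},{"gripper":0.7,"travel":[21.8,-13.7,-3.9],"rotation":[0,0,6.66]},{"gripper":0.7,"travel":[21.8,-13.7,-3.9],"rotation":[0,0,6.66]},{"gripper":0.7,"travel":[21.8,-13.7,-3.9],"rotation":[0,0,6.66]},{"gripper":0.7,"travel":[21.8,-13.7,-3.9],"rotation":[0,0,6.66]},{"gripper":0.7,"travel":[21.8,-13.7,-3.9],"rotation":[0,0,6.66]},{"gripper":0.7,"travel":[21.8,-13.7,-3.9],"rotation":[0,0,6.66]}]}}

```text
t: 12.55
tool_pos: [0.434, -0.1255, 0.2171]
ee_rot: [-0.0, 0.506, 0.862, 0.0]
ft_force: [-0.1, -0.7, -0.4]
finger_gap: 0.0595
gripper_force: 0.0
```

```bash
python3 - <<'E'
from h import *
print(env.get_state()["finger_gap"])
look((.434,-.125),.027,"xl",65)
plan((.434,-.125,.019),29)
E
```

```text
0.05945990049663456
xl px [279. 183.] rect [  0.43   -0.123  66.967  38.379 -61.891] top [  0.428  -0.121  64.251  36.822 -61.891]
t 12.6 tcp [ 0.434  -0.1256  0.2171] yaw 29.1 travel [ 0.04  0.03 19.81] rot [-0.   -0.    0.01]
```

View pics/w_xl.png

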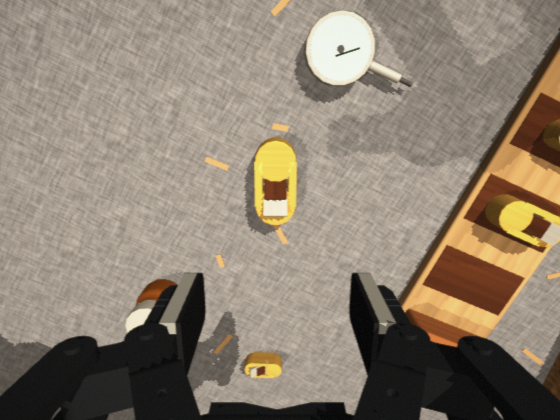

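XL sits at (275,182), aligned with the jaws and far from the gauge (340,48) and the jar.

Emit:
{"api": "drive_tool", "payload": {"commands": [{"gripper":0.7,"travel":[0,-0.2,6],"rotation":[0,0,-0.1]},{"gripper":0.7,"travel":[0,-0.2,12],"rotation":[0,0,-0.1]},{"gripper":0.7,"travel":[0,-0.2,17],"rotation":[0,0,-0.1]},{"gripper":0.7,"travel":[0,-0.2,19.6],"rotation":[0,0,-0.1]},{"gripper":0.7,"travel":[0,-0.2,19.7],"rotation":[0,0,-0.1]},{"gripper":0.3,"travel":[0,-0.2,19.7],"rotation":[0,0,-0.1]},{"gripper":0.3,"travel":[0,-0.2,19.7],"rotation":[0,0,-0.1]},{"gripper":0.3,"travel":[0,-0.2,19.7],"rotation":[0,0,-0.1]},{"gripper":0.3,"travel":[0,-0.2,19.7],"rotation":[0,0,-0.1]},{"gripper":0.3,"travel":[0,-0.2,19.7],"rotation":[0,0,-0.1]},{"gripper":0.3,"travel":[0,-0.2,19.7],"rotation":[0,0,-0.1]}]}}

```text
t: 13.98
tool_pos: [0.4337, -0.1274, 0.0223]
ee_rot: [0.002, 0.5, 0.866, 0.0]
ft_force: [-0.7, 1.0, 6.1]
finger_gap: 0.0352
gripper_force: 46.5
```

```bash
python3 - <<'E'
from h import *
s=env.get_state();print(s["finger_gap"],s["gripper_force"],s["ft_force"])
plan((.652,-.118,.150),95.6)
E
```

```text
0.03516556960442033 46.51309847831726 [-0.71993029  0.98893434  6.08130025]
t 13.97 tcp [ 0.4337 -0.1274  0.0223] yaw 30.0 travel [-10.16  19.4  -12.69] rot [ 0.    0.03 -6.56]
```

Emit:
{"api": "drive_tool", "payload": {"commands": [{"gripper":0.3,"travel":[0,0,-5],"rotation":[0,0,0]},{"gripper":0.3,"travel":[0,0,-10],"rotation":[0,0,0]},{"gripper":0.3,"travel":[-3,5,-12.7],"rotation":[0,0,-1]},{"gripper":0.3,"travel":[-10.2,19.4,-12.7],"rotation":[0,0,-6.56]},{"gripper":0.3,"travel":[-10.2,19.4,-12.7],"rotation":[0,0,-6.56]},{"gripper":0.3,"travel":[-10.2,19.4,-12.7],"rotation":[0,0,-6.56]},{"gripper":0.3,"travel":[-10.2,19.4,-12.7],"rotation":[0,0,-6.56]},{"gripper":0.3,"travel":[-10.2,19.4,-12.7],"rotation":[0,0,-6.56]},{"gripper":0.3,"travel":[-10.2,19.4,-12.7],"rotation":[0,0,-6.56]},{"gripper":0.3,"travel":[-10.2,19.4,-12.7],"rotation":[0,0,-6.56]},{"gripper":0.3,"travel":[-10.2,19.4,-12.7],"rotation":[0,0,-6.56]},{"gripper":0.3,"travel":[-10.2,19.4,-12.7],"rotation":[0,0,-6.56]}]}}

```text
t: 15.48
tool_pos: [0.651, -0.118, 0.1474]
ee_rot: [0.0, -0.049, 0.999, 0.0]
ft_force: [0.6, 0.3, -2.4]
finger_gap: 0.035
gripper_force: 46.3
```

```bash
python3 - <<'E'
from h import *
s=env.get_state();print(s["finger_gap"],s["gripper_force"],s["ft_force"])
plan((.652,-.118,.036),95.6)
E
```

```text
0.03499863770311844 46.30047619342804 [ 0.64310123  0.30073355 -2.42310193]
t 15.47 tcp [ 0.651  -0.118   0.1474] yaw 95.6 travel [-1.000e-01 -1.000e-02  1.114e+01] rot [ 0.  0. -0.]
```

Emit:
{"api": "drive_tool", "payload": {"commands": [{"gripper":0.3,"travel":[-0.1,0,5],"rotation":[0,0,0]},{"gripper":0.3,"travel":[-0.1,0,9],"rotation":[0,0,0]},{"gripper":0.3,"travel":[-0.1,0,10.9],"rotation":[0,0,0]},{"gripper":0.3,"travel":[-0.1,0,11.2],"rotation":[0,0,0]},{"gripper":0.3,"travel":[-0.1,0,11.2],"rotation":[0,0,0]},{"gripper":0.55,"travel":[-0.1,0,11.0],"rotation":[0,0,0]},{"gripper":0.55,"travel":[-0.1,0,11.0],"rotation":[0,0,0]},{"gripper":0.55,"travel":[-0.1,0,11.0],"rotation":[0,0,0]},{"gripper":0.55,"travel":[-0.1,0,11.0],"rotation":[0,0,0]},{"gripper":0.55,"travel":[-0.1,0,6.5],"rotation":[0,0,0]},{"gripper":0.55,"travel":[-0.1,0,1],"rotation":[0,0,0]},{"gripper":0.55,"travel":[-0.1,0,-5],"rotation":[0,0,0]}]}}

```text
t: 16.98
tool_pos: [0.6515, -0.1177, 0.198]
ee_rot: [-0.001, -0.049, 0.999, 0.0]
ft_force: [1.2, -0.2, -0.3]
finger_gap: 0.0467
gripper_force: 0.0
```

```bash
python3 - <<'E'
from h import *
im=cv2.imread("pics/top0.png");C=cal("top")
h=blobs(im,(16,60,60),(37,255,255),[(427,192,15)],0)[0]; print(rect("top",h,.011,C))
h=h.astype(int)
plan((.527,-.31,.22),30)
E
```

```text
[ 0.522 -0.311 42.25  27.23  28.972]
t 16.98 tcp [ 0.6515 -0.1177  0.198 ] yaw 95.6 travel [ 14.29 -17.91  -2.19] rot [-0.   -0.01  6.56]
```

Emit:
{"api": "drive_tool", "payload": {"commands": [{"gripper":0.5,"travel":[14.6,-17.9,-2],"rotation":[0,0,8]},{"gripper":0.5,"travel":[14.6,-17.9,-2],"rotation":[0,0,8]},{"gripper":0.5,"travel":[14.6,-17.9,-2],"rotation":[0,0,8]},{"gripper":0.5,"travel":[14.6,-17.9,-2],"rotation":[0,0,8]},{"gripper":0.5,"travel":[14.6,-17.9,-2],"rotation":[0,0,8]},{"gripper":0.5,"travel":[14.6,-17.9,-2],"rotation":[0,0,8]},{"gripper":0.5,"travel":[14.6,-17.9,-2],"rotation":[0,0,8]},{"gripper":0.5,"travel":[14.6,-17.9,-2],"rotation":[0,0,8]},{"gripper":0.5,"travel":[14.6,-17.9,-2],"rotation":[0,0,15.5]},{"gripper":0.5,"travel":[14.6,-17.9,-2],"rotation":[0,0,15.5]},{"gripper":0.5,"travel":[14.6,-17.9,-2],"rotation":[0,0,15.5]},{"gripper":0.5,"travel":[14.6,-17.9,-2],"rotation":[0,0,15.5]}]}}

```text
t: 18.48
tool_pos: [0.5243, -0.3103, 0.2172]
ee_rot: [-0.0, 0.856, 0.517, 0.0]
ft_force: [0.3, 0.4, -0.5]
finger_gap: 0.0426
gripper_force: 0.0
```

```bash
python3 - <<'E'
from h import *
plan((.524,-.311,.2),-60)
E
```

```text
t 18.48 tcp [ 0.5243 -0.3103  0.2172] yaw -27.7 travel [-0.08  0.01  1.72] rot [-0.   -0.    3.23]
```

Emit:
{"api": "drive_tool", "payload": {"commands": [{"gripper":0.45,"travel":[0,0,1.7],"rotation":[0,0,3.23]},{"gripper":0.45,"travel":[0,0,1.7],"rotation":[0,0,3.23]},{"gripper":0.45,"travel":[0,0,1.7],"rotation":[0,0,3.23]},{"gripper":0.45,"travel":[0,0,1.7],"rotation":[0,0,3.23]},{"gripper":0.45,"travel":[0,0,1.7],"rotation":[0,0,3.23]}]}}

```text
t: 19.1
tool_pos: [0.5244, -0.3103, 0.2003]
ee_rot: [0.0, 0.965, 0.263, 0.0]
ft_force: [-0.6, 0.0, 0.0]
finger_gap: 0.0383
gripper_force: 0.0
```

```bash
python3 - <<'E'
from h import *
look((.524,-.311),.018,"s",50)
plan((.524,-.311,.019),-60)
E
```

```text
s px [278. 185.] rect [  0.526  -0.306  18.351  15.988 -59.459] top [  0.528  -0.305  17.836  15.539 -59.459]
t 19.15 tcp [ 0.5244 -0.3103  0.2003] yaw -59.5 travel [-0.07  0.04 18.13] rot [ 0.   -0.    0.05]
```

View pics/w_s.png

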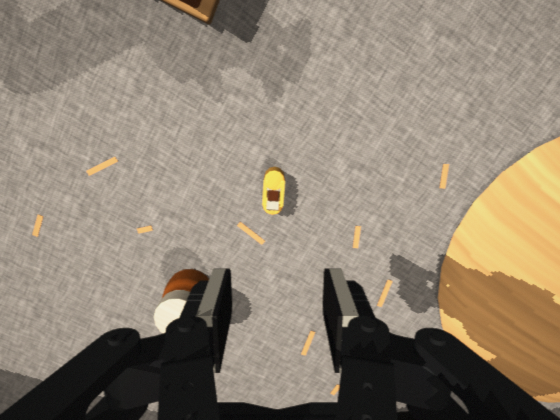

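S spans (274,168)–(274,214), with its centre at about (274,191). I'll shift slightly for that; the jar is well clear.

Emit:
{"api": "drive_tool", "payload": {"commands": [{"gripper":0.45,"travel":[-0.5,-0.3,6],"rotation":[0,0,0]},{"gripper":0.45,"travel":[-0.5,-0.3,12],"rotation":[0,0,0]},{"gripper":0.45,"travel":[-0.5,-0.3,16.5],"rotation":[0,0,0]},{"gripper":0.45,"travel":[-0.5,-0.3,18.1],"rotation":[0,0,0]},{"gripper":0.45,"travel":[-0.5,-0.3,18.1],"rotation":[0,0,0]},{"gripper":0.05,"travel":[-0.5,-0.3,18.1],"rotation":[0,0,0]},{"gripper":0.05,"travel":[-0.5,-0.3,18.1],"rotation":[0,0,0]},{"gripper":0.05,"travel":[-0.5,-0.3,18.1],"rotation":[0,0,0]},{"gripper":0.05,"travel":[-0.5,-0.3,18.1],"rotation":[0,0,0]},{"gripper":0.05,"travel":[-0.5,-0.3,18.1],"rotation":[0,0,0]},{"gripper":0.05,"travel":[-0.5,-0.3,18.1],"rotation":[0,0,0]}]}}

```text
t: 20.52
tool_pos: [0.5204, -0.3116, 0.0225]
ee_rot: [0.002, 0.965, 0.262, 0.002]
ft_force: [1.3, 0.2, 6.1]
finger_gap: 0.0168
gripper_force: 46.8
```

```bash
python3 - <<'E'
from h import *
s=env.get_state();print(s["finger_gap"],s["gripper_force"],s["ft_force"])
plan((.629,.106,.200),-84.4)
E
```

```text
0.016807022378634816 46.825190763920546 [1.29546213 0.21171395 6.13127481]
t 20.52 tcp [ 0.5204 -0.3116  0.0225] yaw -59.6 travel [ 30.53 -30.44 -17.84] rot [ 0.03 -0.02  2.48]
```

Emit:
{"api": "drive_tool", "payload": {"commands": [{"gripper":0.05,"travel":[0,0,-5],"rotation":[0,0,0]},{"gripper":0.05,"travel":[0,0,-11],"rotation":[0,0,0]},{"gripper":0.05,"travel":[3,-3,-16],"rotation":[0,0,0]},{"gripper":0.05,"travel":[30.5,-30.4,-17.8],"rotation":[0,0,2.48]},{"gripper":0.05,"travel":[30.5,-30.4,-17.8],"rotation":[0,0,2.48]},{"gripper":0.05,"travel":[30.5,-30.4,-17.8],"rotation":[0,0,2.48]},{"gripper":0.05,"travel":[30.5,-30.4,-17.8],"rotation":[0,0,2.48]},{"gripper":0.05,"travel":[30.5,-30.4,-17.8],"rotation":[0,0,2.48]},{"gripper":0.05,"travel":[30.5,-30.4,-17.8],"rotation":[0,0,2.48]},{"gripper":0.05,"travel":[30.5,-30.4,-17.8],"rotation":[0,0,2.48]},{"gripper":0.05,"travel":[30.5,-30.4,-17.8],"rotation":[0,0,2.48]},{"gripper":0.05,"travel":[30.5,-30.4,-17.8],"rotation":[0,0,2.48]}]}}

```text
t: 22.02
tool_pos: [0.6278, 0.1047, 0.1971]
ee_rot: [0.0, 0.999, 0.048, -0.0]
ft_force: [0.2, -1.1, -0.8]
finger_gap: 0.0167
gripper_force: 45.9
```

```bash
python3 - <<'E'
from h import *
s=env.get_state();print(s["finger_gap"],s["gripper_force"],s["ft_force"])
plan((.629,.106,.037),-84.4)
cv2.imwrite("pics/w_s2.png",vision.read_camera("wrist"))
E
```

```text
0.01666827963123814 45.948235876858234 [ 0.1841795  -1.13116249 -0.76118617]
t 22.02 tcp [0.6278 0.1047 0.1971] yaw -84.5 travel [ 0.14 -0.13 16.01] rot [ 0.01  0.   -0.01]
```

View pics/w_s2.png

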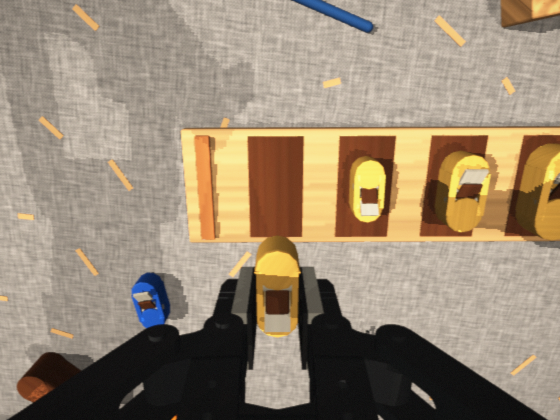

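S is held square over the empty fourth pad (276,187). M (368,190), L (464,191) and XL (545,190) already lie on their pads.

Emit:
{"api": "drive_tool", "payload": {"commands": [{"gripper":0.05,"travel":[0.1,-0.1,6],"rotation":[0,0,0]},{"gripper":0.05,"travel":[0.1,-0.1,12],"rotation":[0,0,0]},{"gripper":0.05,"travel":[0.1,-0.1,15.3],"rotation":[0,0,0]},{"gripper":0.05,"travel":[0.1,-0.1,16.1],"rotation":[0,0,0]},{"gripper":0.05,"travel":[0.1,-0.1,16.1],"rotation":[0,0,0]},{"gripper":0.4,"travel":[0.1,-0.1,15.9],"rotation":[0,0,0]},{"gripper":0.4,"travel":[0.1,-0.1,15.9],"rotation":[0,0,0]},{"gripper":0.4,"travel":[0.1,-0.1,15.9],"rotation":[0,0,0]},{"gripper":0.4,"travel":[0.1,-0.1,15.9],"rotation":[0,0,0]},{"gripper":0.4,"travel":[0.1,-0.1,12],"rotation":[0,0,0]},{"gripper":0.4,"travel":[0.1,-0.1,6],"rotation":[0,0,0]},{"gripper":0.4,"travel":[0.1,-0.1,0],"rotation":[0,0,0]}]}}

```text
t: 23.58
tool_pos: [0.6286, 0.1074, 0.1984]
ee_rot: [-0.0, 0.999, 0.049, -0.001]
ft_force: [0.7, -0.4, -0.5]
finger_gap: 0.0344
gripper_force: 0.0
```

Emit:
{"api": "drive_tool", "payload": {"commands": [{"gripper":0.5,"travel":[-5,8,-2],"rotation":[0,0,0]},{"gripper":0.5,"travel":[-8,12,-3],"rotation":[0,0,0]},{"gripper":0.5,"travel":[-8,12,-3],"rotation":[0,0,0]},{"gripper":0.5,"travel":[-8,12,-3],"rotation":[0,0,0]},{"gripper":0.5,"travel":[-8,12,-3],"rotation":[0,0,0]}]}}

```text
t: 24.2
tool_pos: [0.5612, -0.0189, 0.2266]
ee_rot: [-0.001, 0.999, 0.049, -0.0]
ft_force: [-0.5, -0.5, -0.3]
finger_gap: 0.0425
gripper_force: 0.0
```

```bash
python3 - <<'E'
from h import *
C=cal("wrist");im=vision.read_camera("wrist");cv2.imwrite("pics/w_end.png",im)
pads={"xl":(.651,-.1185,.027),"l":(.644,-.044,.024),"m":(.636,.032,.021),"s":(.629,.106,.018)}
for k,(x,y,h) in pads.items():
    p=project("wrist",[x,y,.014+h*.6],C)
    hu=blobs(im,(20,90,70),(37,255,255),[(*p,42)],5)[0]
    print(k,np.round(p),(x,y),None if hu is None else rect("wrist",hu,.014+h*.5,C))
vision.read_camera("side")
cv2.imwrite("pics/side1.png",cv2.resize(vision.read_camera("side")[130:310,220:440],None,fx=3,fy=3,interpolation=cv2.INTER_CUBIC))
E
```

```text
xl [409.  88.] (0.651, -0.1185) [ 0.65  -0.113 65.679 58.435  4.524]
l [317.  87.] (0.644, -0.044) [ 6.4100e-01 -3.6000e-02  6.3167e+01  5.2523e+01  8.5570e+00]
m [225.  88.] (0.636, 0.032) [ 6.3600e-01  3.3000e-02  7.0034e+01  4.8934e+01 -5.8120e+01]
s [136.  88.] (0.629, 0.106) [  0.629   0.122  49.417  17.49  -50.253]
```

View pics/w_end.png

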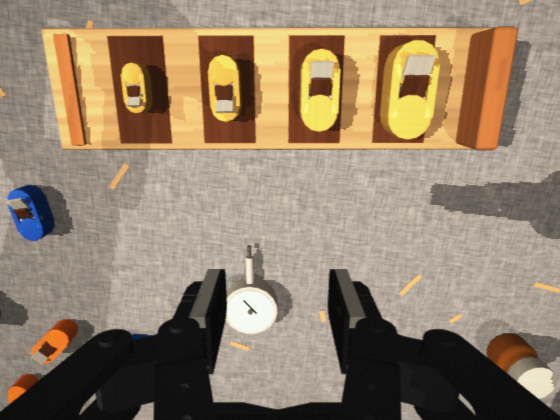

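View pics/side1.png

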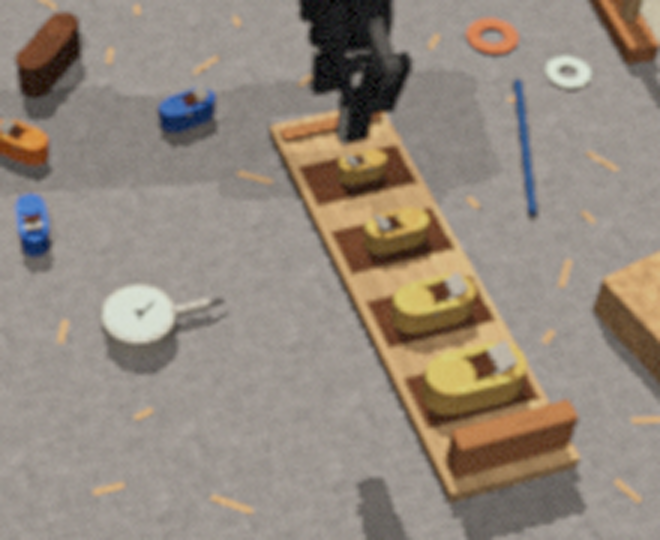

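Both views show all four planes flat, square and centred on their pads: S (135,88), M (225,88), L (320,90) and XL (411,88), against projected pad centres of (136,88), (225,88), (317,87) and (409,88). The gauge is untouched and the gripper is clear, so I'm handing in.

```bash
python3 -c "
from plant import finish_job
print(finish_job())"
```

```text
the job is handed in; nothing more can be done
None
```

The four planes are on their pads in size order from the end stop, flat and square to the row; the gauge was not moved, and I handed the job in at about 24 s (no verdict was returned).

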